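# Kit the repair parts into their nests

### The job

Lay out the parts for the next controller repair: put the heat sink, the terminal block, the capacitor and the coupling each into the grey nest whose pocket and dark outline match its shape and size. Set each one down without dropping it, the same way up as it is now, resting flat on the floor of its pocket and not propped on its rim, and let go; leave the glue tube and the brush where they lie.

Things in the scene. Friction and masses are not known exactly. Their poses are not given: they have to be found in the camera images.
- heat_sink: Bare aluminium heat sink, a block with upright fins, 40 (its x) x 60 (its y) x 26 mm high, about 0.09 kg, lying with its fins upward. Origin at the centre of its underside; the fins run along its y, grasp across x (40 mm wide, the outermost fins are plates down to the base). z up.
- terminal_block: Cream-coloured bar of six screw terminals, 22 (its x) x 62 (its y) x 16 mm high, about 0.03 kg, lying screws upward. Origin at the centre of its underside; long along its y, grasp across x (22 mm). z up.
- capacitor: Thick blue can capacitor standing upright with its two terminals on top, diameter 35 mm, 56 mm high (can 53 mm), about 0.06 kg. Origin at the centre of its underside, z along its axis, up.
- coupling: Shaft coupling, a short metal cylinder with a red band round its middle, standing upright, diameter 25 mm, 34 mm high, about 0.05 kg. Origin at the centre of its underside, z along its axis, up.
- nest_wide: Grey plastic nest fixed on the bench: a plate 70 (its x) x 90 (its y) x 6.5 mm high with four corner screws and a central pocket 4 mm deep, a rectangle 56 (x) x 76 (y) mm. A thin dark print on the pocket floor shows the part's outline, 40 (x) x 60 (y) mm: the heat sink's. Origin: centre of the plate's underside; pocket floor 2.5 mm above it; z up.
- nest_narrow: Grey plastic nest fixed on the bench: a plate 70 (its x) x 90 (its y) x 6.5 mm high with four corner screws and a central pocket 4 mm deep, a rectangle 38 (x) x 78 (y) mm. A thin dark print on the pocket floor shows the part's outline, 22 (x) x 62 (y) mm: the terminal block's. Origin: centre of the plate's underside; pocket floor 2.5 mm above it; z up.
- nest_large_round: Grey plastic nest fixed on the bench: a plate 70 (its x) x 90 (its y) x 6.5 mm high with four corner screws and a central pocket 4 mm deep, round, 52 mm in diameter. A thin dark print on the pocket floor shows the part's outline, 36 mm in diameter: the capacitor's. Origin: centre of the plate's underside; pocket floor 2.5 mm above it; z up.
- nest_small_round: Grey plastic nest fixed on the bench: a plate 70 (its x) x 90 (its y) x 6.5 mm high with four corner screws and a central pocket 4 mm deep, round, 41 mm in diameter. A thin dark print on the pocket floor shows the part's outline, 25 mm in diameter: the coupling's. Origin: centre of the plate's underside; pocket floor 2.5 mm above it; z up.
- glue_tube: Bystander: yellow and white glue tube with a red cap, 31 x 95 (its y) x 24 mm, lying loose on the bench. Origin at the centre of its underside. To be left where it is.
- esd_brush: Bystander: flat black brush, 29 x 150 (its y) x 11 mm, lying loose on the bench near its front edge. Origin at the centre of its underside. To be left where it is.

How it is judged:
At the end, for the whole second after the job is handed in: Each part at rest on its own nest's pocket floor (underside under 4.5 mm above the nest's underside), centre within 13 mm of the nest's, upright within 0.12 rad; heat sink and terminal block along the pocket within 0.35 rad, either way round; all released (horizontal distance between heat_sink and nest_wide below 0.013 m and z of heat_sink in the frame of nest_wide below 0.0045 m and angle between each of heat_sink, terminal_block, capacitor, coupling's own z axis and vertical below 0.12 rad and linear speed of each of heat_sink, terminal_block, capacitor, coupling below 0.02 m/s and angular speed of each of heat_sink, terminal_block, capacitor, coupling below 0.3 rad/s and angle between the y axis of heat_sink and the y axis of nest_wide, either way round below 0.35 rad and horizontal distance between terminal_block and nest_narrow below 0.013 m and z of terminal_block in the frame of nest_narrow below 0.0045 m and angle between the y axis of terminal_block and the y axis of nest_narrow, either way round below 0.35 rad and horizontal distance between capacitor and nest_large_round below 0.013 m and z of capacitor in the frame of nest_large_round below 0.0045 m and horizontal distance between coupling and nest_small_round below 0.013 m and z of coupling in the frame of nest_small_round below 0.0045 m); the robot touches nothing.
It fails at once if a part is dropped or thrown (faster than 0.6 m/s outside the fingers) ((linear speed of heat_sink above 0.6 m/s and contact force between the fingers and heat_sink below 0.1 N) or (linear speed of terminal_block above 0.6 m/s and contact force between the fingers and terminal_block below 0.1 N) or (linear speed of capacitor above 0.6 m/s and contact force between the fingers and capacitor below 0.1 N) or (linear speed of coupling above 0.6 m/s and contact force between the fingers and coupling below 0.1 N)).
It fails at once if the glue tube or the brush is moved more than 25 mm (distance of any of glue_tube, esd_brush from where it was at the start of the episode above 0.025 m).
It also fails if it takes over 93 s, if anything falls off the work surface, if the arm or the gripper's body presses on something with over 40 N, if the wrist force passes 120 N, or if a joint passes its speed limit or range.

### The arm

A 7-joint arm with a two-finger parallel gripper is mounted at the origin on a cart in front of the work surface, level with it; the furniture and walls round the work are solid. World frame = base frame: x ahead of the robot, y to its left, z up, the work surface at z = 0. Lengths are in m, angles in rad, forces in N, time in s.
With the tool pointing down it reaches from about 0.4 to 0.875 m from the base axis. Payload 19.3 kg.
Tool frame: the origin (TCP) lies at the very end of the fingers, on their centre line; the grasp point (between the pads) lies 19 mm behind it; z points along the fingers, y is the line along which they close (so a half turn about z gives the same grasp; the last joint's range is limited). The gripper opens to 85 mm and grips with 20 to 120 N. Pads are 22 mm wide; open, the fingers measure 114 mm over their backs; the gripper's body (76 mm by 85 mm) begins 54 mm behind the grasp point. The pads swing forward as they close: fully open they stand 13 mm farther back than shut.
Start: joints at [-1.333, 0.521, -0.036, 1.599, 0.021, 1.021, -0.113], TCP at [0.189, 0.596, 0.231] pointing down, gripper open.
Joint ranges: [-2.91, 2.91], [-0.3, 2.13], [-1.5, 1.42], [0.17, 2.43], [-1.26, 4.41], [0.16, 1.93], [-2.52, 2.52]. Speed limits (rad/s): [1.89, 1.89, 2.39, 2.39, 3.01, 3.01, 3.01].

### API

Orientations are given as [roll, pitch, yaw] about the fixed x, y, z axes, in that order (R = Rz(yaw) Ry(pitch) Rx(roll)).
In Python, from workcell import bot gives the robot as it stands.
- The arm moves only by the shell command python3 -m crank 'ROWS' [FORCE]. ROWS is a JSON object of lists of equal length, an entry for each row: "travel": the shift along the world's x, y, z in cm, a list of three; "turn": the turn, a rotation vector about the world's x, y, z in degrees, a list of three; "gripper": the closure, from 0 (fully open) to 1 (shut). A call has exactly 5 rows; each row is the pose to reach, as a shift and turn from the pose commanded when the call began; what a row does not reach only later rows make up. A row lasts 1/10 s, in which the tool goes at most 50 mm and 8.59 degrees, less where a joint would pass 70% of its speed; a pose out of reach is approached as far as the arm can. A call with a gripper value outside its range is refused whole. The fingers move at their own pace and stop on an object; FORCE is the grip in N (left out, the last holds). Time passes only in rows, so rows that repeat a pose let the fingers close, or fill a call up. It gives the time, the measured TCP pose, the force, the opening and the grip force at its end, in the units of the state.
- bot.observe(): the state, without advancing time (a new reading comes with each control period).
- bot.grab_frame(name): name is "scene" or "top" or "wrist"; returns a dict with "pixels" (400x640x3 uint8, red, green, blue), "fx", "fy", "cx", "cy" (pixels), "extrinsics" (4x4, takes a point from world to camera coordinates). Camera axes: x right, y down, z forward; pixel columns grow to the right and rows downward; lengths in m; the calibration is good to about 2 mm. A picture is of the moment at which its call begins. There is no depth.
- bot.job_done(): hands the job in; it is judged then, once.
The state is a dict: "clock": time; "qpos": joint angles; "qd": joint speeds; "joint_efforts": joint torques, N m; "position": TCP position; "tool_rot": TCP orientation; "force": force on the tool from outside, world axes, zero at the start; "moment": the same for the moment, N m; "grip_width": finger opening in m; "finger_force": force on a finger pad.
Only numpy, scipy, OpenCV 4.12 (cv2) and the standard library are available. Lean on these libraries where they do the work, as an engineer would, in place of code of your own. Each camera call takes 0.05 s, during which the arm holds its last target. There are 200 camera calls.

## Working session

There is one attempt and no reset: what is moved stays moved. The work goes in short steps, Python scripts to look and compute and a shell command to move; the robot and the scene stay as the last step left them, time stands still between calls to the robot, and variables do not carry over. Pictures are saved under pics/ and viewed, at most 16 in all, crops included, and the job is handed in when it is done.

```bash
mkdir -p pics; ls; cat > h.py <<'E'
import numpy as np, cv2, json
from workcell import bot
def snap(n,f):
    d=bot.grab_frame(n); cv2.imwrite('pics/'+f+'.png',cv2.cvtColor(d['pixels'],cv2.COLOR_RGB2BGR))
    json.dump({k:np.asarray(d[k]).tolist() for k in('fx','fy','cx','cy','extrinsics')},open('pics/'+f+'.json','w'))
def P(f):
    c=json.load(open('pics/'+f+'.json')); K=np.array([[c['fx'],0,c['cx']],[0,c['fy'],c['cy']],[0,0,1]]);return K,np.array(c['extrinsics'])
def ray(f,uv):
    K,E=P(f);R,t=E[:3,:3],E[:3,3];return -R.T@t,R.T@np.linalg.inv(K)@[*uv,1]
def at(f,uv,z):
    o,d=ray(f,uv);return o+d*(z-o[2])/d[2]
def tri(f,a,g,b):
    o,d=ray(f,a);p,e=ray(g,b);s=np.linalg.lstsq(np.c_[d,-e],p-o,rcond=None)[0]
    x,y=o+d*s[0],p+e*s[1];return (x+y)/2,np.linalg.norm(x-y)
def crop(f,x,y,w,h,k,o):
    i=cv2.imread('pics/'+f+'.png')[y:y+h,x:x+w];cv2.imwrite('pics/'+o+'.png',cv2.resize(i,None,fx=k,fy=k,interpolation=cv2.INTER_CUBIC))
E
python3 - <<'E'
from h import *
snap('top','t0');snap('scene','s0')
print({k:np.round(v,3).tolist() for k,v in bot.observe().items()})
for f in('t0','s0'):
  K,E=P(f);print(K[0,0],(-E[:3,:3].T@E[:3,3]).round(3),E[:3,:3].round(2).tolist())
E
```

```text
pics
{'clock': 0.1, 'qpos': [-1.333, 0.522, -0.036, 1.6, 0.021, 1.021, -0.113], 'qd': [-0.001, -0.0, -0.003, 0.0, -0.001, 0.001, -0.0], 'joint_efforts': [0.002, -92.848, 1.984, -37.054, 0.018, 0.005, 0.0], 'position': [0.189, 0.595, 0.231], 'tool_rot': [-3.141, 0.0, 2.834], 'force': [-0.626, -1.063, 0.885], 'moment': [0.029, -0.018, 0.024], 'finger_force': 0.0, 'grip_width': 0.085}
366.04703101476605 [ 0.348 -0.14   0.884] [[0.01, -1.0, -0.0], [-0.98, -0.01, -0.2], [0.2, 0.0, -0.98]]
391.9610148935378 [ 0.05  -0.536  0.605] [[0.63, -0.77, -0.02], [-0.53, -0.41, -0.74], [0.56, 0.48, -0.67]]
```

View pics/t0.png

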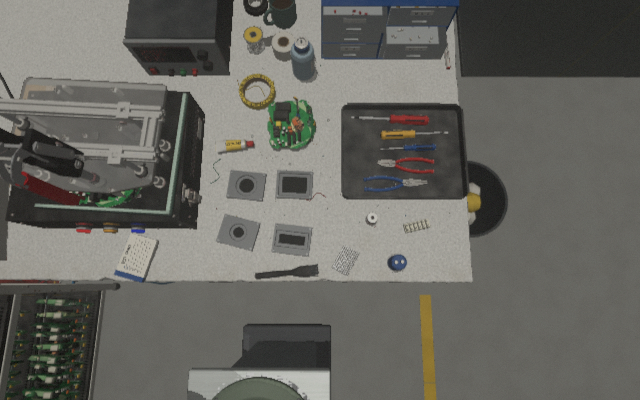

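View pics/s0.png

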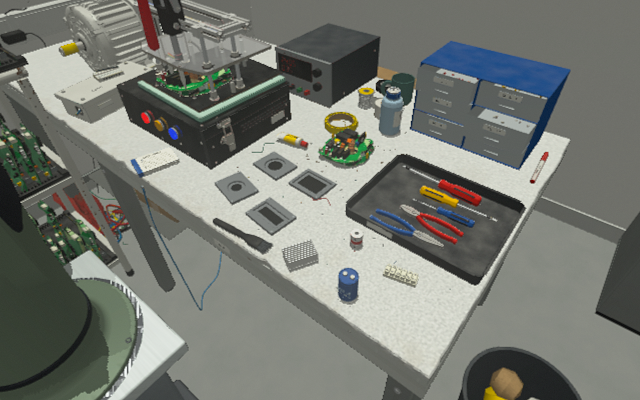

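The top view shows the nests at about (247,185), (295,185), (238,232) and (293,239). The coupling is at (372,219), the terminal block at (416,227), the heat sink at (345,261) and the capacitor at (397,263). I'll enlarge both views.

```bash
python3 - <<'E'
from h import *
crop('t0',210,160,120,110,5,'t0a');crop('t0',325,205,110,75,7,'t0b')
crop('s0',208,145,132,95,6,'s0a');crop('s0',270,220,155,90,5,'s0b')
E
```

```text
(no output)
```

View pics/t0a.png

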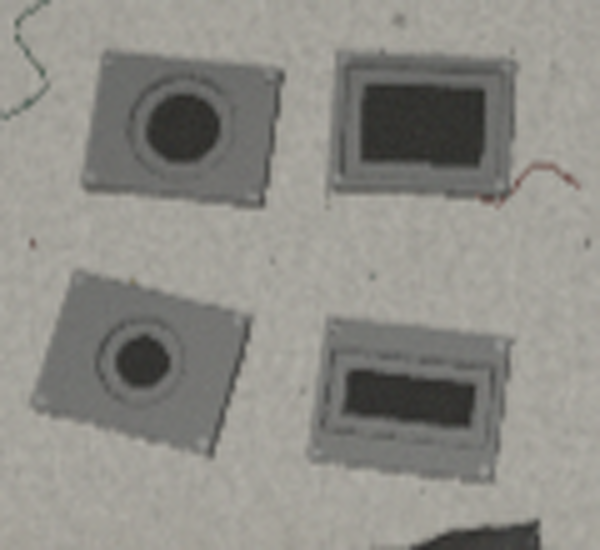

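View pics/t0b.png

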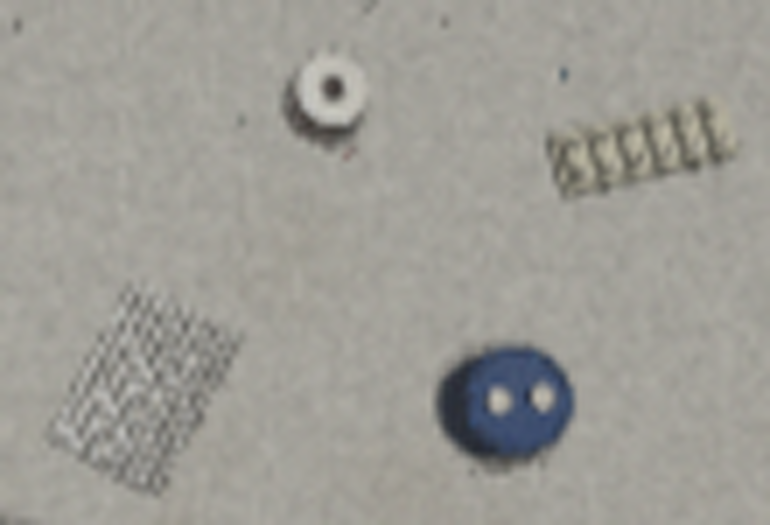

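View pics/s0a.png

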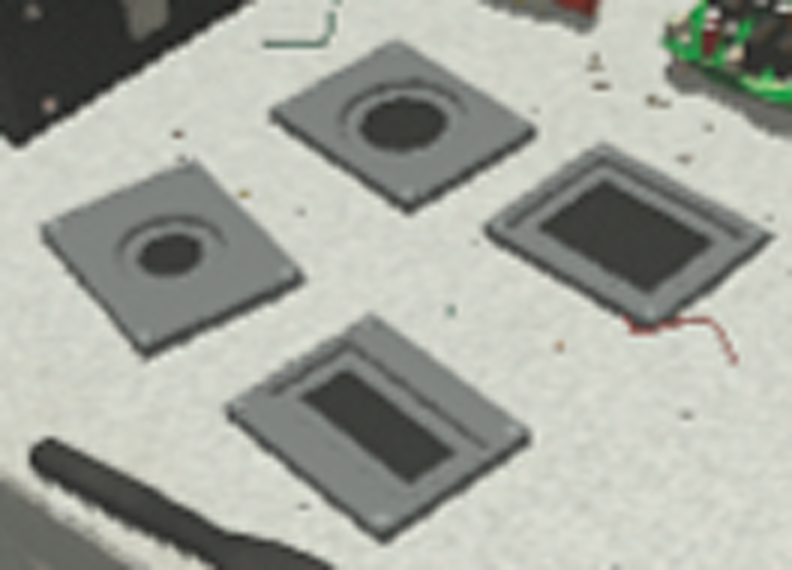

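View pics/s0b.png

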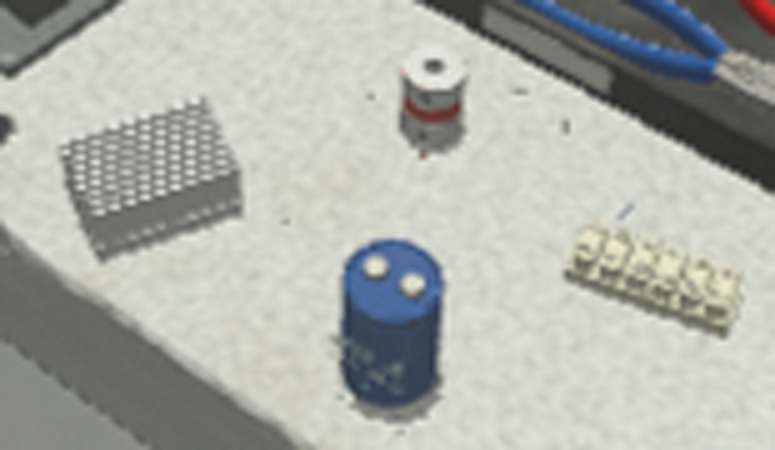

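Top crop: the print outlines are centred at (183,127), (423,124), (142,361) and (409,397). I can read the same features in the scene crop, along with the top faces of the parts, so I'll triangulate them.

```bash
python3 - <<'E'
from h import *
def c(p,o,k): return (np.array(p)+.5)/k-.5+o
A=lambda p:c(p,[210,160],5);B=lambda p:c(p,[325,205],7);C=lambda p:c(p,[208,145],6);D=lambda p:c(p,[270,220],5)
m=lambda l:np.mean(l,0)
it={'LR':(A([183,127]),C([403,124]),.0025),'SR':(A([142,361]),C([170,254]),.0025),
'W':(A(m([(362,84),(487,88),(482,165),(359,160)])),C(m([(603,180),(714,240),(648,293),(540,226)])),.0025),
'N':(A(m([(348,369),(476,377),(470,427),(343,414)])),C(m([(343,370),(455,450),(412,482),(301,397)])),.0025),
'coup':(B([333,89]),D([434,66]),.034),'cap':(B([522,402]),D([393,281]),.053),
'tb':(B([645,147]),D([657,268]),.016),'hs':(B([146,386]),D([152,158]),.026)}
for k,(a,b,z) in it.items():
  p,e=tri('t0',a,'s0',b);print(k,p.round(4),'err',e.round(4),'top@z',at('t0',a,z).round(4)[:2],'sc@z',at('s0',b,z).round(4)[:2])
def ang(F,f,l,z):
  p=[at(f,F(q),z) for q in l]
  for i in range(len(l)): 
    d=p[(i+1)%len(l)]-p[i]; print(f,np.linalg.norm(d).round(4),np.degrees(np.arctan2(d[1],d[0])).round(1))
print('hs');ang(B,'t0',[(130,283),(243,335),(160,493),(52,432)],.026);ang(D,'s0',[(62,150),(208,100),(240,170),(98,215)],.026)
print('tb');ang(B,'t0',[(547,135),(718,98),(738,152),(567,200)],.016);ang(D,'s0',[(590,225),(742,268),(727,318),(568,262)],.016)
print('W');ang(A,'t0',[(362,84),(487,88),(482,165),(359,160)],.0025);print('N');ang(A,'t0',[(348,369),(476,377),(470,427),(343,414)],.0025)
ang(C,'s0',[(343,370),(455,450),(412,482),(301,397)],.0025)
E
```

```text
LR [5.807e-01 4.820e-02 3.000e-04] err 0.0006 top@z [0.5804 0.0476] sc@z [0.5785 0.0463]
SR [0.4631 0.0624 0.0011] err 0.0005 top@z [0.4631 0.0619] sc@z [0.4619 0.0611]
W [ 0.5828 -0.0715  0.0008] err 0.0001 top@z [ 0.5824 -0.0716] sc@z [ 0.5813 -0.0728]
N [ 4.466e-01 -6.760e-02 -2.000e-04] err 0.0007 top@z [ 0.4465 -0.068 ] sc@z [ 0.4445 -0.0695]
coup [ 0.4952 -0.2594  0.0323] err 0.0008 top@z [ 0.4952 -0.2594] sc@z [ 0.4935 -0.2599]
cap [ 0.3902 -0.3147  0.052 ] err 0.0011 top@z [ 0.3905 -0.3149] sc@z [ 0.3891 -0.3148]
tb [ 0.4801 -0.37    0.0102] err 0.0012 top@z [ 0.4788 -0.368 ] sc@z [ 0.4764 -0.3719]
hs [ 0.3968 -0.1967  0.0222] err 0.0006 top@z [ 0.3964 -0.1962] sc@z [ 0.3948 -0.1991]
hs
t0 0.0412 -114.5
t0 0.0589 151.5
t0 0.0405 61.1
t0 0.0558 -27.9
s0 0.0607 -27.1
s0 0.0373 -121.3
s0 0.0565 150.5
s0 0.0349 65.4
tb
t0 0.0606 -77.5
t0 0.0195 -162.7
t0 0.0614 105.9
t0 0.0231 14.8
s0 0.0564 -71.8
s0 0.0236 -164.4
s0 0.059 104.0
s0 0.0196 7.7
W
t0 0.0626 -91.6
t0 0.0396 177.2
t0 0.0611 87.9
t0 0.0391 -0.6
N
t0 0.0621 -93.3
t0 0.0243 174.0
t0 0.0616 84.5
t0 0.0219 -4.7
s0 0.0611 -94.3
s0 0.021 176.6
s0 0.062 84.6
s0 0.0199 -5.8
```

Everything fits: triangulated heights and edge lengths match the stated sizes, and the two views agree within about 3 mm. The first move takes the arm around the fixture to above the heat sink. Its closing axis has to turn from 72.4° to 61°.

```bash

python3 -m crank '{"travel":[[10.5,-21.5,2],[10.5,-21.5,2],[10.5,-21.5,2],[10.5,-21.5,2],[10.5,-21.5,2]],"turn":[[0,0,0],[0,0,0],[0,0,0],[0,0,0],[0,0,0]],"gripper":[0,0,0,0,0]}' 60
python3 -m crank '{"travel":[[7,-13,0],[7,-13,0],[7,-13,0],[7,-13,0],[7,-13,0]],"turn":[[0,0,0],[0,0,0],[0,0,0],[0,0,0],[0,0,0]],"gripper":[0.2,0.2,0.2,0.2,0.2]}'
```

```text
clock: 0.6
position: [0.2953, 0.3779, 0.2514]
tool_rot: [-3.141, 0.0, 2.832]
force: [1.2, 0.8, 0.2]
grip_width: 0.0853
finger_force: 0.0
clock: 1.1
position: [0.3647, 0.2499, 0.2513]
tool_rot: [3.142, -0.0, 2.832]
force: [-0.5, 0.7, 0.9]
grip_width: 0.0681
finger_force: 0.0
```

```bash

python3 -m crank '{"travel":[[4,-22,0],[4,-22,0],[4,-22,0],[4,-22,0],[4,-22,0]],"turn":[[0,0,0],[0,0,0],[0,0,0],[0,0,0],[0,0,0]],"gripper":[0.25,0.25,0.25,0.25,0.25]}'
python3 -m crank '{"travel":[[-0.8,-22.5,-10],[-0.8,-22.5,-10],[-0.8,-22.5,-10],[-0.8,-22.5,-10],[-0.8,-22.5,-10]],"turn":[[0,0,-11.5],[0,0,-11.5],[0,0,-11.5],[0,0,-11.5],[0,0,-11.5]],"gripper":[0.25,0.25,0.25,0.25,0.25]}'
python3 - <<'E'
from h import *
snap('wrist','w1');print(bot.observe()['qpos']);K,E=P('w1');print(-E[:3,:3].T@E[:3,3])
q=lambda X:(K@(E[:3,:3]@X+E[:3,3]))
p=q(np.array([.396,-.197,.026]));print(p[:2]/p[2])
E
```

```text
clock: 1.6
position: [0.4045, 0.0282, 0.2514]
tool_rot: [-3.141, 0.0, 2.833]
force: [-0.4, 0.2, 0.4]
grip_width: 0.0641
finger_force: 0.0
clock: 2.1
position: [0.3967, -0.1951, 0.1502]
tool_rot: [-3.142, -0.0, 2.635]
force: [1.3, 0.7, 0.0]
grip_width: 0.0641
finger_force: 0.0
[ 0.04822238  0.39043148  0.36301634  2.15351682 -0.22534227  0.63404002
  1.62692834]
[ 0.32895285 -0.1587847   0.2928535 ]
[321.41176183 190.3181768 ]
```

View pics/w1.png

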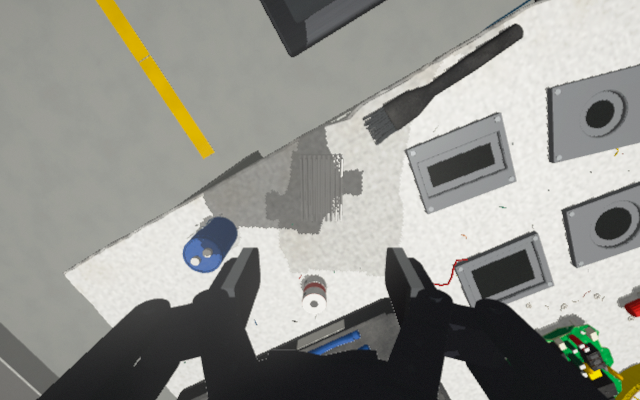

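The wrist view shows the heat sink at about (320,187), where the projection (321,190) predicted it, with its fins parallel to the pads. Grasp it.

```bash

python3 -m crank '{"travel":[[0,-0.2,-5],[0,-0.2,-9],[0,-0.2,-12],[0,-0.2,-13.5],[0,-0.2,-14]],"turn":[[0,0,0],[0,0,0],[0,0,0],[0,0,0],[0,0,0]],"gripper":[0.25,0.25,0.25,0.25,0.25]}' 40
python3 -m crank '{"travel":[[0,0,0],[0,0,0],[0,0,0],[0,0,0],[0,0,0]],"turn":[[0,0,0],[0,0,0],[0,0,0],[0,0,0],[0,0,0]],"gripper":[0.4,0.5,0.6,0.7,0.7]}'
python3 -m crank '{"travel":[[0,0,0],[0,0,0.5],[0,0,2],[0,0,5],[0,0,8]],"turn":[[0,0,0],[0,0,0],[0,0,0],[0,0,0],[0,0,0]],"gripper":[0.7,0.7,0.7,0.7,0.7]}'
```

```text
clock: 2.65
position: [0.3961, -0.195, 0.0096]
tool_rot: [3.141, -0.003, 2.634]
force: [0.1, -0.2, 0.4]
grip_width: 0.0637
finger_force: 0.0
clock: 3.15
position: [0.3971, -0.1963, 0.0123]
tool_rot: [3.141, 0.002, 2.634]
force: [-0.9, 1.5, 9.1]
grip_width: 0.0376
finger_force: 41.0
clock: 3.65
position: [0.3961, -0.1963, 0.0927]
tool_rot: [3.142, -0.0, 2.633]
force: [0.1, 0.2, -1.3]
grip_width: 0.0375
finger_force: 40.3
```

```bash
python3 - <<'E'
from h import *
snap('scene','s1');crop('s1',230,150,160,120,5,'s1a')
E
```

```text
(no output)
```

View pics/s1a.png

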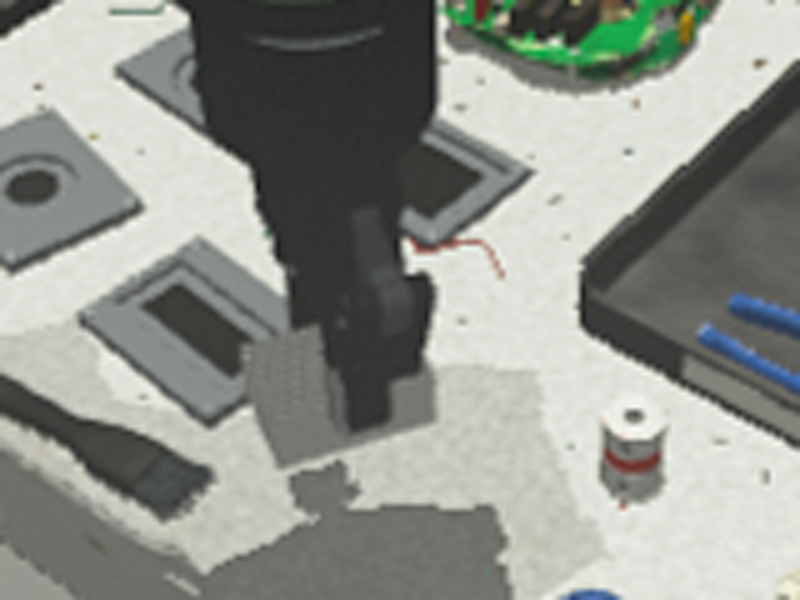

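```bash
python3 - <<'E'
from h import *
K,E=P('s1')
def pr(X): p=K@(E[:3,:3]@X+E[:3,3]);p=p[:2]/p[2];return ((p-[230,150]+.5)*5-.5).round(0)
t=np.array([.3961,-.1963,.0927]);d=np.array([-.485,-.875,0]);n=np.array([.875,-.485,0])
for dz in(0,-.004,-.008,-.012):
  print(dz,[pr(t+d*o+n*s+[0,0,dz]).tolist() for o in(.02,.028) for s in(-.011,.011)])
for y in(-.03,.03): print('side edge',pr(t+d*.02+n*y+[0,0,-.010]),pr(t+d*.02+n*y+[0,0,-.012]),pr(t+d*.02+n*y+[0,0,.014]))
E
```

```text
0 [[329.0, 430.0], [388.0, 412.0], [337.0, 446.0], [396.0, 427.0]]
-0.004 [[330.0, 437.0], [389.0, 419.0], [338.0, 453.0], [397.0, 435.0]]
-0.008 [[331.0, 445.0], [389.0, 427.0], [338.0, 461.0], [397.0, 442.0]]
-0.012 [[331.0, 452.0], [389.0, 434.0], [339.0, 468.0], [397.0, 450.0]]
side edge [280. 464.] [280. 468.] [275. 418.]
side edge [439. 415.] [439. 419.] [437. 369.]
```

The fingertips sit level with the TCP, and the heat sink's underside is about 12 mm below it. I'll carry it to nest_wide at (0.582,-0.072) and turn it -62.5°.

```bash

python3 -m crank '{"travel":[[3.7,2.5,0],[7.4,5,0],[11.2,7.5,0],[14.9,10,0],[18.6,12.5,0]],"turn":[[0,0,-8.4],[0,0,-16.8],[0,0,-25.2],[0,0,-33.6],[0,0,-42]],"gripper":[0.7,0.7,0.7,0.7,0.7]}'
python3 -m crank '{"travel":[[0,0,0],[0,0,0],[0,0,-1],[0,0,-3],[0,0,-5]],"turn":[[0,0,-7],[0,0,-14],[0,0,-20.5],[0,0,-20.5],[0,0,-20.5]],"gripper":[0.7,0.7,0.7,0.7,0.7]}'
python3 - <<'E'
from h import *
snap('scene','s2');crop('s2',250,130,150,110,5,'s2a')
E
```

```text
clock: 4.2
position: [0.5839, -0.0696, 0.0923]
tool_rot: [3.141, 0.0, 1.895]
force: [-0.2, -1.3, -1.3]
grip_width: 0.0378
finger_force: 40.4
clock: 4.7
position: [0.5827, -0.0708, 0.0416]
tool_rot: [3.14, -0.0, 1.543]
force: [-0.3, 0.5, -0.7]
grip_width: 0.0379
finger_force: 40.5
```

View pics/s2a.png

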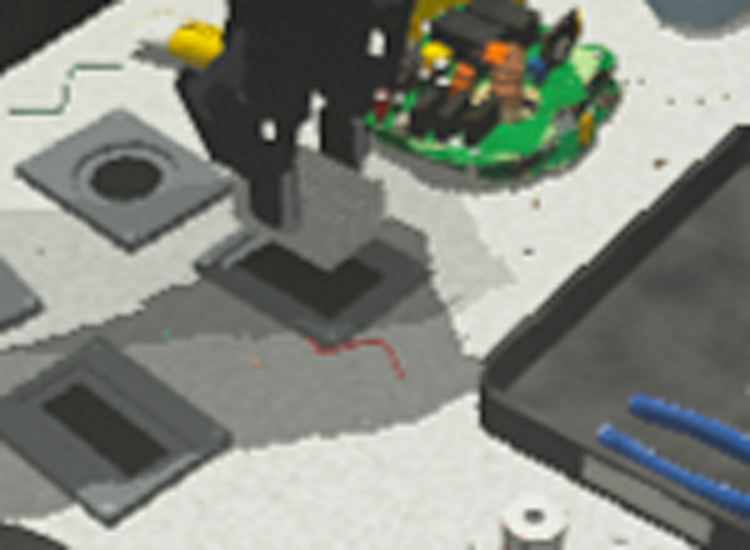

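The heat sink is aligned over nest_wide. Its near corner is at (325,268), and the print corner at (330,318) is where a 27 mm descent would put it. Lower and release.

```bash

python3 -m crank '{"travel":[[0,-0.1,-1],[0,-0.1,-1.7],[0,-0.1,-2.2],[0,-0.1,-2.5],[0,-0.1,-2.6]],"turn":[[0,0,0],[0,0,0],[0,0,0],[0,0,0],[0,0,0]],"gripper":[0.7,0.7,0.7,0.7,0.7]}'
python3 -m crank '{"travel":[[0,0,0],[0,0,0],[0,0,0],[0,0,0],[0,0,0]],"turn":[[0,0,0],[0,0,0],[0,0,0],[0,0,0],[0,0,0]],"gripper":[0.5,0.45,0.4,0.3,0.3]}'
python3 -m crank '{"travel":[[0,0,1],[0,0,3],[0,0,6],[0,0,9],[0,0,10]],"turn":[[0,0,0],[0,0,0],[0,0,0],[0,0,0],[0,0,0]],"gripper":[0.3,0.3,0.3,0.3,0.3]}'
```

```text
clock: 5.25
position: [0.5824, -0.0724, 0.0153]
tool_rot: [3.141, -0.0, 1.542]
force: [0.5, 0.2, -0.8]
grip_width: 0.0376
finger_force: 40.5
clock: 5.75
position: [0.5824, -0.0724, 0.0154]
tool_rot: [3.142, -0.0, 1.542]
force: [0.3, 0.9, -0.0]
grip_width: 0.06
finger_force: 0.0
clock: 6.25
position: [0.5834, -0.0728, 0.1185]
tool_rot: [3.138, 0.0, 1.542]
force: [-0.0, 0.9, -0.6]
grip_width: 0.06
finger_force: 0.0
```

```bash

python3 -m crank '{"travel":[[-5,-15,0],[-5,-15,0],[-5,-15,0],[-5,-15,0],[-5,-15,0]],"turn":[[0,0,4],[0,0,8],[0,0,12],[0,0,16.5],[0,0,16.5]],"gripper":[0.4,0.4,0.4,0.4,0.4]}'
python3 -m crank '{"travel":[[-5.5,-14.7,-4],[-5.5,-14.7,-4],[-5.5,-14.7,-4],[-5.5,-14.7,-4],[-5.5,-14.7,-4]],"turn":[[0,0,0],[0,0,0],[0,0,0],[0,0,0],[0,0,0]],"gripper":[0.4,0.4,0.4,0.4,0.4]}'
python3 - <<'E'
from h import *
snap('wrist','w2');K,E=P('w2')
for z in(0,.016):
  p=K@(E[:3,:3]@np.array([.478,-.3695,z])+E[:3,3]);print(p[:2]/p[2])
E
```

```text
clock: 6.75
position: [0.5314, -0.2245, 0.1157]
tool_rot: [3.141, 0.0, 1.828]
force: [0.1, 1.9, 0.6]
grip_width: 0.0515
finger_force: 0.0
clock: 7.25
position: [0.4767, -0.37, 0.0747]
tool_rot: [-3.141, -0.0, 1.826]
force: [-0.3, 1.0, -0.6]
grip_width: 0.0518
finger_force: 0.0
[324.16220175 207.12214063]
[324.27840552 214.56548555]
```

View pics/w2.png

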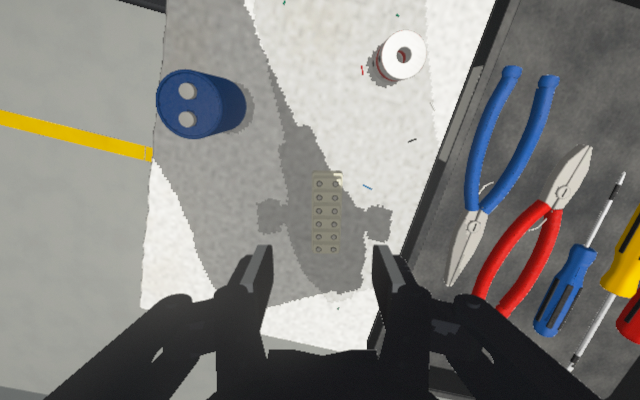

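The terminal block is at (326,212), 2 px from the prediction, and square to the pads. Grasp it.

```bash

python3 -m crank '{"travel":[[0.1,0,-2],[0.1,0,-4],[0.1,0,-5.5],[0.1,0,-6.4],[0.1,0,-6.6]],"turn":[[0,0,0],[0,0,0],[0,0,0],[0,0,0],[0,0,0]],"gripper":[0.5,0.52,0.52,0.52,0.52]}' 30
python3 -m crank '{"travel":[[0,0,0],[0,0,0],[0,0,0],[0,0,0],[0,0,0]],"turn":[[0,0,0],[0,0,0],[0,0,0],[0,0,0],[0,0,0]],"gripper":[0.6,0.7,0.8,0.85,0.85]}'
python3 -m crank '{"travel":[[0,0,0],[0,0,0.5],[0,0,2],[0,0,5],[0,0,8]],"turn":[[0,0,0],[0,0,0],[0,0,0],[0,0,0],[0,0,0]],"gripper":[0.85,0.85,0.85,0.85,0.85]}'
```

```text
clock: 7.8
position: [0.4786, -0.3683, 0.0086]
tool_rot: [-3.141, -0.001, 1.831]
force: [-0.1, -0.2, 0.3]
grip_width: 0.0412
finger_force: 0.0
clock: 8.3
position: [0.4787, -0.3696, 0.0101]
tool_rot: [3.141, 0.001, 1.83]
force: [-0.1, 0.9, 6.5]
grip_width: 0.0207
finger_force: 29.5
clock: 8.8
position: [0.4781, -0.3695, 0.0912]
tool_rot: [-3.141, 0.0, 1.83]
force: [1.1, 0.0, 0.2]
grip_width: 0.0209
finger_force: 29.6
```

```bash

python3 -m crank '{"travel":[[0,5,0],[0,10,0],[-0.5,15,0],[-1,19,0],[-1.5,23,0]],"turn":[[0,0,-4],[0,0,-8],[0,0,-12],[0,0,-16],[0,0,-19.5]],"gripper":[0.85,0.85,0.85,0.85,0.85]}'
python3 -m crank '{"travel":[[-0.8,3,0],[-1.7,7.1,0],[-1.7,7.1,-2],[-1.7,7.1,-4.5],[-1.7,7.1,-6]],"turn":[[0,0,0],[0,0,0],[0,0,0],[0,0,0],[0,0,0]],"gripper":[0.85,0.85,0.85,0.85,0.85]}'
python3 - <<'E'
from h import *
snap('scene','s3');crop('s3',230,130,150,110,5,'s3a')
E
```

```text
clock: 9.3
position: [0.4633, -0.1376, 0.0904]
tool_rot: [3.14, -0.001, 1.487]
force: [0.9, 0.1, 0.4]
grip_width: 0.0212
finger_force: 29.6
clock: 9.8
position: [0.4466, -0.0676, 0.0291]
tool_rot: [3.141, -0.001, 1.491]
force: [-0.1, -0.4, -0.7]
grip_width: 0.021
finger_force: 29.6
```

View pics/s3a.png

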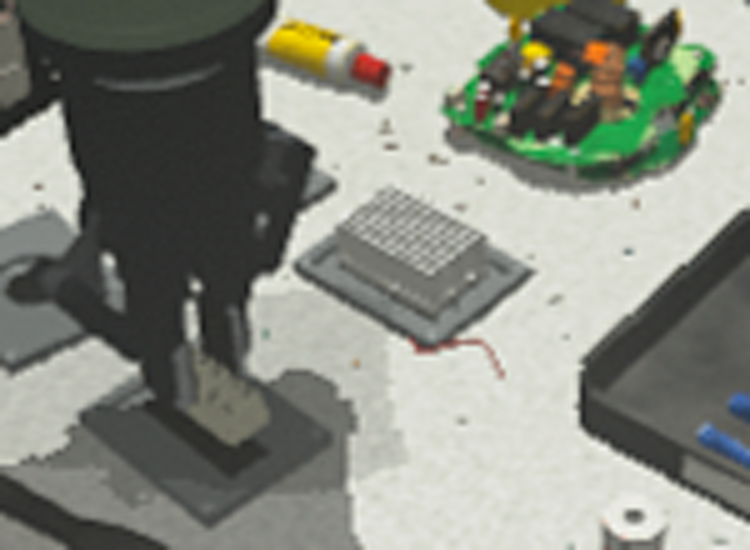

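The heat sink is seated centrally in its nest. The terminal block is in line with its print: its end is at (235,445), 16 mm above the print. Lower and release.

```bash

python3 -m crank '{"travel":[[0,-0.1,-0.6],[0,-0.1,-1.1],[0,-0.1,-1.4],[0,-0.1,-1.6],[0,-0.1,-1.6]],"turn":[[0,0,0],[0,0,0],[0,0,0],[0,0,0],[0,0,0]],"gripper":[0.85,0.85,0.85,0.85,0.85]}'
python3 -m crank '{"travel":[[0,0,0],[0,0,0],[0,0,0],[0,0,0],[0,0,0]],"turn":[[0,0,0],[0,0,0],[0,0,0],[0,0,0],[0,0,0]],"gripper":[0.7,0.65,0.6,0.55,0.5]}'
python3 -m crank '{"travel":[[0,0,1],[0,0,3],[0,0,6],[0,0,10],[0,0,12]],"turn":[[0,0,0],[0,0,0],[0,0,0],[0,0,0],[0,0,0]],"gripper":[0.4,0.4,0.4,0.4,0.4]}'
```

```text
clock: 10.35
position: [0.4464, -0.0694, 0.0134]
tool_rot: [3.141, -0.0, 1.49]
force: [0.3, -0.5, 0.2]
grip_width: 0.0211
finger_force: 29.6
clock: 10.85
position: [0.4464, -0.0694, 0.0133]
tool_rot: [-3.142, -0.0, 1.49]
force: [0.1, -0.2, 1.1]
grip_width: 0.043
finger_force: 0.0
clock: 11.35
position: [0.4466, -0.0697, 0.1361]
tool_rot: [3.14, -0.0, 1.489]
force: [1.4, -0.0, -0.2]
grip_width: 0.0515
finger_force: 0.0
```

```bash

python3 -m crank '{"travel":[[1.2,-4.7,0],[2.4,-9.4,-1],[3.6,-14,-3],[4.9,-19,-5],[4.9,-19,-6]],"turn":[[0,0,0],[0,0,0],[0,0,0],[0,0,0],[0,0,0]],"gripper":[0.4,0.4,0.4,0.4,0.4]}'
python3 -m crank '{"travel":[[0,0,-1.5],[0,0,-3],[0,0,-4.7],[0,0,-6],[0,0,-6.4]],"turn":[[0,0,0],[0,0,0],[0,0,0],[0,0,0],[0,0,0]],"gripper":[0.4,0.4,0.4,0.4,0.4]}'
python3 -m crank '{"travel":[[0,0,0],[0,0,0],[0,0,0],[0,0,0],[0,0,0]],"turn":[[0,0,0],[0,0,0],[0,0,0],[0,0,0],[0,0,0]],"gripper":[0.5,0.6,0.7,0.8,0.8]}'
python3 -m crank '{"travel":[[0,0,0],[0,0,0.5],[0,0,2],[0,0,5],[0,0,8]],"turn":[[0,0,0],[0,0,0],[0,0,0],[0,0,0],[0,0,0]],"gripper":[0.8,0.8,0.8,0.8,0.8]}'
```

```text
clock: 11.85
position: [0.4949, -0.265, 0.0732]
tool_rot: [3.141, 0.003, 1.485]
force: [0.3, 0.9, 0.5]
grip_width: 0.0516
finger_force: 0.0
clock: 12.35
position: [0.495, -0.2579, 0.0081]
tool_rot: [-3.14, -0.001, 1.491]
force: [0.3, 0.4, 0.2]
grip_width: 0.0511
finger_force: 0.0
clock: 12.85
position: [0.4957, -0.2594, 0.01]
tool_rot: [3.141, 0.0, 1.49]
force: [-0.6, 1.1, 6.7]
grip_width: 0.0239
finger_force: 29.1
clock: 13.35
position: [0.495, -0.2595, 0.0912]
tool_rot: [-3.141, 0.0, 1.489]
force: [-0.2, -0.3, -0.7]
grip_width: 0.0241
finger_force: 29.5
```

```bash

python3 -m crank '{"travel":[[-0.5,4.8,0],[-1,9.6,0],[-1.5,14.4,0],[-2,19.2,0],[-2.5,24,0]],"turn":[[0,0,0],[0,0,0],[0,0,0],[0,0,0],[0,0,0]],"gripper":[0.8,0.8,0.8,0.8,0.8]}'
python3 -m crank '{"travel":[[-0.7,4.5,0],[-0.7,8.1,0],[-0.7,8.1,-2],[-0.7,8.1,-4],[-0.7,8.1,-5.5]],"turn":[[0,0,0],[0,0,0],[0,0,0],[0,0,0],[0,0,0]],"gripper":[0.8,0.8,0.8,0.8,0.8]}'
python3 - <<'E'
from h import *
snap('scene','s4');crop('s4',200,130,150,110,5,'s4a')
E
```

```text
clock: 13.85
position: [0.4701, -0.0176, 0.0904]
tool_rot: [3.141, -0.001, 1.489]
force: [2.0, 0.1, -0.8]
grip_width: 0.0242
finger_force: 29.6
clock: 14.35
position: [0.4635, 0.0623, 0.0344]
tool_rot: [3.141, -0.001, 1.491]
force: [0.5, 0.6, 0.3]
grip_width: 0.0238
finger_force: 29.6
```

View pics/s4a.png

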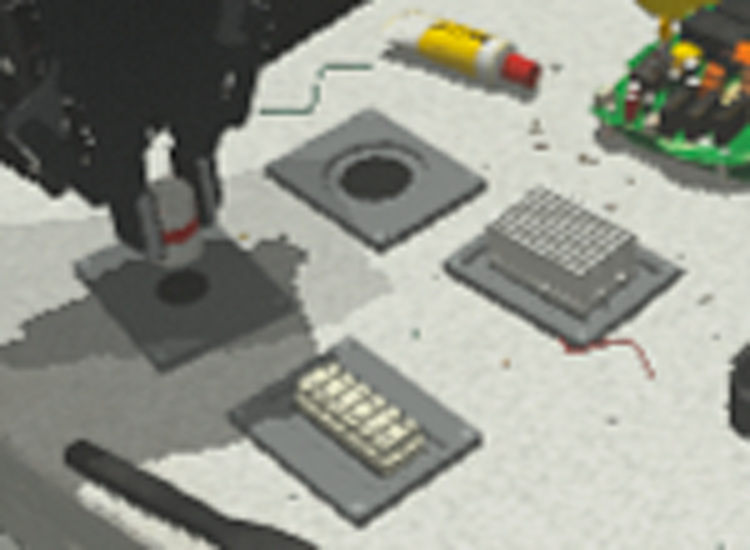

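The terminal block is seated, and the coupling is straight above its print at (183,287). Lower and release. Then go for the capacitor at (0.390,-0.315).

```bash

python3 -m crank '{"travel":[[0,-0.1,-0.8],[0,-0.1,-1.5],[0,-0.1,-1.9],[0,-0.1,-2.1],[0,-0.1,-2.1]],"turn":[[0,0,0],[0,0,0],[0,0,0],[0,0,0],[0,0,0]],"gripper":[0.8,0.8,0.8,0.8,0.8]}'
python3 -m crank '{"travel":[[0,0,0],[0,0,0],[0,0,0],[0,0,0],[0,0,0]],"turn":[[0,0,0],[0,0,0],[0,0,0],[0,0,0],[0,0,0]],"gripper":[0.65,0.6,0.55,0.5,0.5]}'
python3 -m crank '{"travel":[[0,0,1],[0,0,3],[0,0,6],[0,0,10],[0,0,13]],"turn":[[0,0,0],[0,0,0],[0,0,0],[0,0,0],[0,0,0]],"gripper":[0.5,0.5,0.3,0.3,0.3]}'
```

```text
clock: 14.9
position: [0.4634, 0.0605, 0.0133]
tool_rot: [-3.142, -0.0, 1.49]
force: [0.0, 0.6, -0.7]
grip_width: 0.0239
finger_force: 29.6
clock: 15.4
position: [0.4634, 0.0606, 0.0133]
tool_rot: [3.142, -0.0, 1.49]
force: [-0.2, -0.9, 0.1]
grip_width: 0.0423
finger_force: 0.0
clock: 15.9
position: [0.4632, 0.0602, 0.1457]
tool_rot: [3.141, -0.0, 1.489]
force: [0.5, 0.7, -0.1]
grip_width: 0.0595
finger_force: 0.0
```

```bash

python3 -m crank '{"travel":[[-0.7,-4.8,0],[-1.4,-9.6,0],[-2.1,-14.4,0],[-2.8,-19.2,0],[-3.5,-24,0]],"turn":[[0,0,0],[0,0,0],[0,0,0],[0,0,0],[0,0,0]],"gripper":[0.3,0.3,0.3,0.3,0.3]}'
python3 -m crank '{"travel":[[-1.3,-4.5,0],[-2.6,-9,0],[-3.8,-13.5,0],[-3.8,-13.5,-1],[-3.8,-13.5,-3]],"turn":[[0,0,0],[0,0,0],[0,0,0],[0,0,0],[0,0,0]],"gripper":[0.3,0.3,0.3,0.3,0.3]}'
python3 - <<'E'
from h import *
snap('wrist','w5');K,E=P('w5')
p=K@(E[:3,:3]@np.array([.390,-.3148,.053])+E[:3,3]);print(p[:2]/p[2]);print(bot.observe()['position'])
E
```

```text
clock: 16.4
position: [0.4277, -0.1811, 0.144]
tool_rot: [3.141, -0.0, 1.49]
force: [2.2, -0.1, 1.2]
grip_width: 0.0598
finger_force: 0.0
clock: 16.9
position: [0.39, -0.3161, 0.1143]
tool_rot: [3.14, 0.001, 1.487]
force: [1.1, 0.8, -0.5]
grip_width: 0.0599
finger_force: 0.0
[321.11190211 211.91432984]
[ 0.38929701 -0.3141717   0.1111773 ]
```

View pics/w5.png

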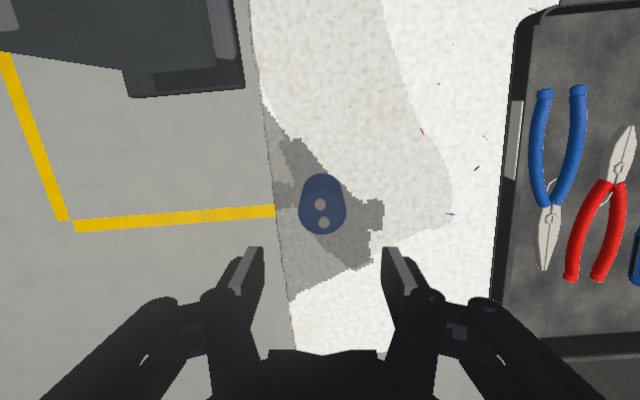

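The capacitor's top is centred at (321,212), as predicted, and lies between the pads. Grasp it and carry it to nest_large_round.

```bash

python3 -m crank '{"travel":[[0,0,-2],[0,0,-4.5],[0,0,-7],[0,0,-8.6],[0,0,-9]],"turn":[[0,0,0],[0,0,0],[0,0,0],[0,0,0],[0,0,0]],"gripper":[0.3,0.3,0.3,0.3,0.3]}'
python3 -m crank '{"travel":[[0,0,0],[0,0,0],[0,0,0],[0,0,0],[0,0,0]],"turn":[[0,0,0],[0,0,0],[0,0,0],[0,0,0],[0,0,0]],"gripper":[0.4,0.5,0.6,0.7,0.7]}'
python3 -m crank '{"travel":[[0,0,0],[0,0,0.5],[0,0,2],[0,0,5],[0,0,9]],"turn":[[0,0,0],[0,0,0],[0,0,0],[0,0,0],[0,0,0]],"gripper":[0.7,0.7,0.7,0.7,0.7]}'
```

```text
clock: 17.45
position: [0.39, -0.3137, 0.0227]
tool_rot: [-3.14, -0.001, 1.49]
force: [0.1, -0.6, 0.3]
grip_width: 0.0597
finger_force: 0.0
clock: 17.95
position: [0.3908, -0.3146, 0.0243]
tool_rot: [3.14, 0.0, 1.49]
force: [-1.6, 1.7, 11.1]
grip_width: 0.0342
finger_force: 28.8
clock: 18.45
position: [0.3896, -0.314, 0.1141]
tool_rot: [-3.14, -0.001, 1.489]
force: [1.1, 0.0, -0.0]
grip_width: 0.0341
finger_force: 30.1
```

```bash

python3 -m crank '{"travel":[[2.2,4.3,0],[4.4,8.6,0],[6.6,12.9,0],[8.8,17.2,0],[11,21.5,0]],"turn":[[0,0,0],[0,0,0],[0,0,0],[0,0,0],[0,0,0]],"gripper":[0.7,0.7,0.7,0.7,0.7]}'
python3 -m crank '{"travel":[[2,3.6,0],[4,7.2,0],[6,11,0],[8,14.6,0],[8,14.6,-2]],"turn":[[0,0,0],[0,0,0],[0,0,0],[0,0,0],[0,0,0]],"gripper":[0.7,0.7,0.7,0.7,0.7]}'
python3 -m crank '{"travel":[[0,0,-1.5],[0,0,-3],[0,0,-4.2],[0,0,-5],[0,0,-5]],"turn":[[0,0,0],[0,0,0],[0,0,0],[0,0,0],[0,0,0]],"gripper":[0.7,0.7,0.7,0.7,0.7]}'
python3 - <<'E'
from h import *
snap('scene','s6');crop('s6',200,110,150,110,5,'s6a')
E
```

```text
clock: 18.95
position: [0.5011, -0.0973, 0.1141]
tool_rot: [3.141, -0.0, 1.49]
force: [2.1, 0.3, -1.3]
grip_width: 0.0337
finger_force: 30.2
clock: 19.45
position: [0.5834, 0.0528, 0.0947]
tool_rot: [3.138, -0.003, 1.497]
force: [-0.2, -0.6, -0.6]
grip_width: 0.0341
finger_force: 30.2
clock: 19.95
position: [0.5799, 0.0459, 0.0425]
tool_rot: [-3.14, 0.0, 1.489]
force: [0.1, -0.8, 0.1]
grip_width: 0.034
finger_force: 30.2
```

View pics/s6a.png

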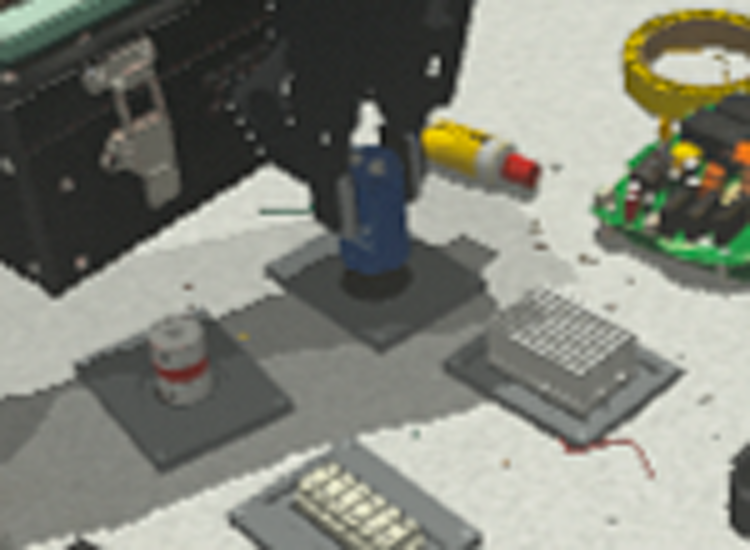

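The coupling is seated. The capacitor is directly over its print at (375,280). Lower it about 15 mm, release and retreat straight up.

```bash

python3 -m crank '{"travel":[[0,0.1,-0.6],[0,0.1,-1.1],[0,0.1,-1.4],[0,0.1,-1.5],[0,0.1,-1.5]],"turn":[[0,0,0],[0,0,0],[0,0,0],[0,0,0],[0,0,0]],"gripper":[0.7,0.7,0.7,0.7,0.7]}'
python3 -m crank '{"travel":[[0,0,0],[0,0,0],[0,0,0],[0,0,0],[0,0,0]],"turn":[[0,0,0],[0,0,0],[0,0,0],[0,0,0],[0,0,0]],"gripper":[0.55,0.5,0.4,0.3,0.25]}'
python3 -m crank '{"travel":[[0,0,1],[0,0,4],[0,0,8],[0,0,13],[0,0,18]],"turn":[[0,0,0],[0,0,0],[0,0,0],[0,0,0],[0,0,0]],"gripper":[0.2,0.2,0.2,0.2,0.2]}'
python3 -m crank '{"travel":[[-2,-2,3],[-4,-4,5],[-6,-6,5],[-8,-8,5],[-8,-8,5]],"turn":[[0,0,0],[0,0,0],[0,0,0],[0,0,0],[0,0,0]],"gripper":[0.2,0.2,0.2,0.2,0.2]}'
python3 - <<'E'
from h import *
snap('scene','s7');crop('s7',200,110,150,110,5,'s7a')
E
```

```text
clock: 20.5
position: [0.5803, 0.0476, 0.0282]
tool_rot: [-3.141, 0.0, 1.49]
force: [1.2, -0.0, -1.1]
grip_width: 0.034
finger_force: 30.2
clock: 21.0
position: [0.5804, 0.0476, 0.0284]
tool_rot: [3.142, -0.0, 1.49]
force: [1.2, 0.0, -0.3]
grip_width: 0.0643
finger_force: 0.0
clock: 21.5
position: [0.5799, 0.0472, 0.2107]
tool_rot: [-3.141, 0.0, 1.489]
force: [2.0, 1.7, 0.3]
grip_width: 0.0681
finger_force: 0.0
clock: 22.0
position: [0.4982, -0.0349, 0.2593]
tool_rot: [3.141, -0.001, 1.486]
force: [0.6, 0.0, -0.0]
grip_width: 0.0679
finger_force: 0.0
```

View pics/s7a.png

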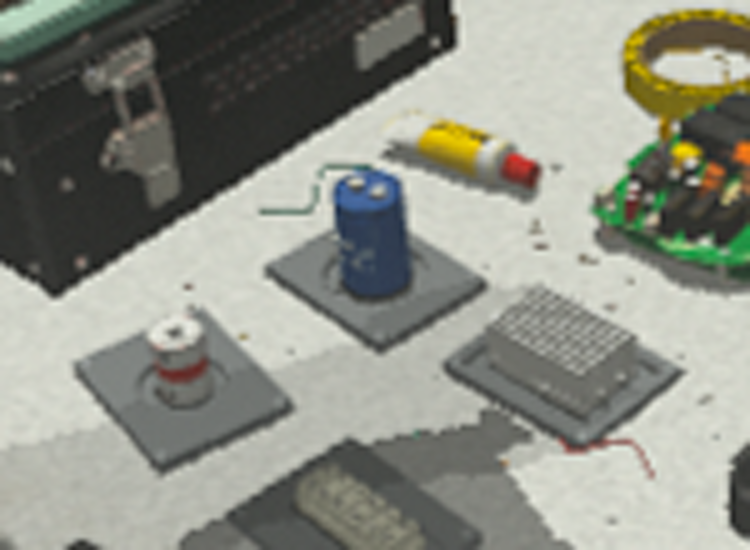

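All four parts stand upright inside their pockets: capacitor (372,290), coupling (180,395), heat sink (565,345), terminal block (360,505). The glue tube has not moved and the arm is clear, so I'll hand in.

```bash
python3 -c "
from workcell import bot
print(bot.job_done())"
```

```text
the job is handed in; nothing more can be done
None
```

The heat sink, terminal block, capacitor and coupling are each upright and released in their matching nests by the final camera check, the glue tube and brush were left alone, and the job was handed in after about 22 s of robot time; no verdict came back.

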